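Empty the scoop of used lens blocks through the spring flap

ROBOT

A 6-joint arm with a two-finger parallel gripper is mounted at the origin on the work surface. World frame = base frame: x ahead of the robot, y to its left, z up, the work surface at z = 0. Lengths are in m, angles in degrees, forces in N, time in s.
With the tool pointing down it reaches from about 0.375 to 0.9 m from the base axis. Payload 3.1 kg.
Tool frame: the origin (TCP) lies at the very end of the fingers, on their centre line; the grasp point (between the pads) lies behind it (bot.grip_depth is the z of the grasp point in the tool frame, in m); z points along the fingers, y is the direction in which the jaws open and shut (so a half turn about z gives the same grasp; the last joint's range is limited). The gripper opens to 87 mm and grips with 3 to 60 N. Pads are 19 mm wide; open, the fingers measure 117 mm over their backs; the gripper's body (75 mm by 190 mm) begins 51 mm behind the grasp point.
Start: joints at [54.059, 30.224, 82.088, -0, 67.689, -10.227], TCP at [0.271, 0.563, 0.223] pointing down, gripper open.
Joint ranges: [-176.69, 176.69], [-43.24, 126.21], [12.49, 139.97], [-82, 262], [0, 151.66], [-163.58, 163.58]. Speed limits (degrees/s): [159.86, 159.86, 180, 180, 180, 180].

INTERFACE

Orientations are given as a 3x3 rotation matrix whose columns are the frame's x, y, z axes.
In Python, from rig import bot, vision gives the robot as it stands. The module is installed in compiled form; this text tells all that it offers.
- The arm moves only by the shell command python3 -m jog 'ROWS'. ROWS is JSON, a list of rows, each a list of 3 entries, a list of its own where there are three numbers: the shift along the tool's x, y, z in mm, then the turn, a rotation vector about the tool's x, y, z in degrees, then the closure, from 0 (fully open) to 1 (shut). In form: [[[dx, dy, dz], [wx, wy, wz], fingers], ...]. A call has 1 to 12 rows; each row is the pose to reach, as a shift and turn from the pose commanded when the call began, along the tool's axes at that moment; what a row does not reach only later rows make up. A row lasts 1/12 s, in which the tool goes at most 41.7 mm and 7.16 degrees, less where a joint would pass 70% of its speed; a pose out of reach is approached as far as the arm can. A call with a gripper value outside its range is refused whole. The fingers move at their own pace and stop on an object; the grip force is fixed at half the most. Time passes only in rows, so rows that repeat a pose let the fingers close. It gives the time, the measured TCP pose, the force and the opening at its end, in the units of the state.
- bot.read_state(): the state, without advancing time (a new reading comes with each control period).
- vision.capture(name): name is "scene" or "top" or "wrist"; returns the picture (420x560x3 uint8, red, green, blue); there is no depth.
- vision.camera_info(name): a dict with "intrinsics" (3x3 intrinsics, pixels), "camera_from_world" (4x4, takes a point from world to camera coordinates); the wrist camera has in their place "mount" (4x4, takes a point from camera to tool coordinates, whose origin is the TCP and whose axes are the flange's). Camera axes: x right, y up, looking along -z (the intrinsics and any distortion apply to the point x, -y, -z); pixel columns grow to the right and rows downward; lengths in m; the calibration is good to about 2 mm. A picture is of the moment at which its call begins: read the wrist's pose just before it. camera_info takes no time and is no camera call.
- bot.hand_in(): hands the job in, once; it reports no verdict.
The state is a dict: "time_s": time; "joint_positions": joint angles; "qvel": joint speeds; "tau": joint torques, N m; "position": TCP position; "tcp_rot": TCP orientation; "force": force on the tool from outside, world axes, zero at the start; "moment": the same for the moment, N m; "opening": opening from 0.0 (shut) to 1.0 (fully open).
Only numpy, scipy, OpenCV 4.12 (cv2) and the standard library are available. Lean on these libraries where they do the work, as an engineer would, in place of code of your own. Each camera call takes 0.05 s, during which the arm holds its last target. There are 200 camera calls.

TASK

Pick up the steel scoop by its black grip and carry it level to the waste bin. Push the bin's spring flap down with the scoop's open lip and, with the lip still holding it open, tip the three used lens blocks straight from the scoop into the bin, never touching the blocks or the bin with the gripper. Then let the flap spring shut and put the empty scoop back, upright, in the middle of its rubber mat and let go of it, leaving everything else on the counter alone.

Things in the scene. Friction and masses are not known exactly. Their poses are not given: they have to be found in the camera images.
- scoop: Steel scoop like a small dustpan, 130 mm long (x) x 64 mm wide (y), about 160 g. Origin: centre of its underside; x points from the black grip at its closed rear to the open front lip, z up. Flat floor 3 mm thick, with no rim at the front; side walls 3 mm thick, 30 mm high. Starts on the middle of its mat, pointing within 0.15 rad of the mat's x.
- scoop_grip (a point): Point on the scoop's black grip, at scoop x = -59 mm, y = 0, z = 65 mm. The grip is an upright plate at the rear, 12 mm thick along x (x = -65 to -53 mm), 50 mm wide along y, from z = 23 to 87 mm: grip it from above across its 12 mm thickness (fingers closing along the scoop's x), where they stay above the blocks.
- scoop_lip (a point): Middle of the scoop's front lip, at the underside edge: scoop x = +65 mm, z = 0.
- mat: Fixed black rubber mat, 190 mm (x) x 120 mm (y) x 4 mm thick, lying on the counter. Origin: centre of its underside. The scoop stands on it, pointing roughly the mat's way.
- bin: Fixed light grey waste bin, a closed box 150 mm (x) x 140 mm (y) x 150 mm high, empty inside. Origin: centre of its underside, on the counter; z up; its -x side is turned more or less to the robot. Its flat top has a square hatch 100 x 100 mm (x and y from -50 to +50 mm), closed by the flap. Pour in along the bin's +x.
- hatch_hinge (a point): Middle of the flap's hinge line: bin x = -49 mm, y = 0, z = 150 mm (level with the bin's top). The hinge runs along the bin's y, on the side near the robot.
- flap_edge (a point): Middle of the flap's free edge, 95 mm from the hinge; with the flap shut it is at bin x = +46 mm, level with the top. It swings down into the bin. The pushed-down flap is a slide that slopes down away from the hinge: a scoop tilted a little steeper than the flap clears the hinge edge, and beyond about 0.7 rad the blocks slide off lip and flap into the bin.
- flap (a joint): Angle of the aluminium spring flap (94 mm long, 96 mm wide), rad: 0 shut and level, growing as it is pushed down into the bin, stop at 1.25. The spring takes 0.07 N m to start and 0.19 N m at 1 rad (about 1.5 to 4.5 N on the lip 45 mm from the hinge) and shuts it when released; the blocks' weight alone does not open it.
- hub0: Used lens block (one of three alike, grey plastic): disc 22 mm wide, 8 mm high with a 12 mm wide, 6 mm high boss on top, 12 g. Origin: centre of its underside, z along its axis. Starts standing on the scoop's floor, left rear; slides on a slope steeper than roughly 26 to 36 degrees.
- hub1: Used lens block (one of three alike, grey plastic): disc 22 mm wide, 8 mm high with a 12 mm wide, 6 mm high boss on top, 12 g. Origin: centre of its underside, z along its axis. Starts standing on the scoop's floor, right rear; slides on a slope steeper than roughly 26 to 36 degrees.
- hub2: Used lens block (one of three alike, grey plastic): disc 22 mm wide, 8 mm high with a 12 mm wide, 6 mm high boss on top, 12 g. Origin: centre of its underside, z along its axis. Starts standing on the scoop's floor, middle, 39 to 55 mm behind the lip; slides on a slope steeper than roughly 26 to 36 degrees.
- jar: Bystander, loose: small amber glass jar with black cap, 48 mm wide, 50 mm high, standing mid-counter between bin and mat. Origin: middle of its underside.
- driver: Bystander, loose: screwdriver lying on the counter, 150 mm long, near the robot. Origin: on its length, at its underside.
- cleaner: Bystander, loose: clear plastic cleaner bottle, 52 mm wide, 140 mm high, far back. Origin: middle of its underside.
- beaker: Bystander, loose: white ceramic cup, 70 mm wide, 80 mm high, far back. Origin: middle of its underside.
- jobtray: Bystander, loose: grey job tray, 200 x 150 x 45 mm, with spectacles in it, far left. Origin: middle of its underside.
- block: Bystander, loose: square grey stand with a black rubber top, 70 x 70 x 26 mm, far right. Origin: middle of its underside.
Not all that is in view belongs to the job. Of the things like the scoop, leave any that is green; of the rest the larger one is meant.

How it is judged (in metres and radians):
On the way, in this order (a step that is already met when the one before it is completed fails the run):
1. the scoop is lifted off its mat with the blocks in it (z of scoop in the frame of mat above 0.04 m and distance between each of hub0, hub1, hub2 and scoop below 0.075 m), for 0.2 s.
2. the scoop presses the flap open (value of joint flap above 0.35 rad and contact force between scoop and bin above 0.3 N), for 0.1 s.
3. all three blocks have dropped into the bin while the scoop still presses the flap open (all of step 2 and x of hub0 in the frame of bin between -0.072 and 0.072 m and y of hub0 in the frame of bin between -0.067 and 0.067 m and z of each of hub0, hub1, hub2 in the frame of bin below 0.07 m and x of hub1 in the frame of bin between -0.072 and 0.072 m and y of hub1 in the frame of bin between -0.067 and 0.067 m and x of hub2 in the frame of bin between -0.072 and 0.072 m and y of hub2 in the frame of bin between -0.067 and 0.067 m), for 0.1 s.
At the end, for the whole second after the job is handed in: All three blocks lie at rest inside the bin (lower than 70 mm above its underside), the flap is shut (under 0.08 rad), and the scoop stands released, at rest and upright (within 0.08 rad) flat on its mat, its origin within 50 mm along and 40 mm across of the mat's centre (x of hub0 in the frame of bin between -0.072 and 0.072 m and y of hub0 in the frame of bin between -0.067 and 0.067 m and z of each of hub0, hub1, hub2 in the frame of bin below 0.07 m and x of hub1 in the frame of bin between -0.072 and 0.072 m and y of hub1 in the frame of bin between -0.067 and 0.067 m and x of hub2 in the frame of bin between -0.072 and 0.072 m and y of hub2 in the frame of bin between -0.067 and 0.067 m and value of joint flap below 0.08 rad and x of scoop in the frame of mat between -0.05 and 0.05 m and y of scoop in the frame of mat between -0.04 and 0.04 m and z of scoop in the frame of mat below 0.009 m and angle between scoop's own z axis and vertical below 0.08 rad and linear speed of scoop below 0.02 m/s and linear speed of each of hub0, hub1, hub2 below 0.03 m/s); the robot touches nothing.
It fails at once if the gripper or arm touches a lens block (contact force between any of the fingers, the arm and hub0 above 1 N or contact force between any of the fingers, the arm and hub1 above 1 N or contact force between any of the fingers, the arm and hub2 above 1 N).
It fails at once if the gripper or arm touches the bin or its flap (contact force between any of the fingers, the arm and bin above 1 N).
It fails at once if a bystander is moved more than 30 mm or tipped over (distance of any of jar, driver, cleaner, beaker, jobtray, block from where it was at the start of the episode above 0.03 m or angle between any of jar, cleaner, beaker, jobtray, block's own z axis and vertical above 0.5 rad).
It also fails if it takes over 72 s, if anything falls off the work surface, if the arm or the gripper's body presses on something with over 40 N, if the wrist force passes 120 N, or if a joint passes its speed limit or range.

## Working session

There is one attempt and no reset: what is moved stays moved. The work goes in short steps, Python scripts to look and compute and a shell command to move; the robot and the scene stay as the last step left them, time stands still between calls to the robot, and variables do not carry over. Pictures are saved under pics/ and viewed, about 8 in all and at most 12, crops included, and the job is handed in when it is done.

```bash
mkdir -p pics
python3 - <<'E'
from rig import bot, vision
import cv2, numpy as np
for n in ("scene","top"):
    cv2.imwrite(f"pics/{n}0.png",vision.capture(n)[:,:,::-1])
    i=vision.camera_info(n); print(n,i)
print(vision.camera_info("wrist")); print(bot.grip_depth); print(bot.read_state())
a=cv2.imread("pics/scene0.png");b=cv2.imread("pics/top0.png")
E
```

```text
scene {'intrinsics': array([[475.2103614 ,   0.        , 278.19851172],
       [  0.        , 475.2103614 , 205.66245949],
       [  0.        ,   0.        ,   1.        ]]), 'camera_from_world': array([[ 0.67825403,  0.73467192,  0.01512083, -0.40724216],
       [-0.46006967,  0.40851434,  0.78832223,  0.17154059],
       [ 0.57298113, -0.54163937,  0.61507676, -1.6805457 ],
       [ 0.        ,  0.        ,  0.        ,  1.        ]])}
top {'intrinsics': array([[388.71614796,   0.        , 282.85925358],
       [  0.        , 388.71614796, 209.57304846],
       [  0.        ,   0.        ,   1.        ]]), 'camera_from_world': array([[-0.01143725, -0.99992774, -0.00370178,  0.03760401],
       [ 0.98237243, -0.01192708,  0.18655336, -0.57768336],
       [-0.18658403, -0.00150287,  0.98243786, -1.02594464],
       [ 0.        ,  0.        ,  0.        ,  1.        ]])}
{'intrinsics': array([[324.39554489,   0.        , 276.27119237],
       [  0.        , 324.39554489, 207.22748604],
       [  0.        ,   0.        ,   1.        ]]), 'mount': array([[ 5.53716217e-04,  9.68087526e
[... 388 characters left out ...]
  8.21469858e+01, -1.73779805e-04,
        6.76888753e+01, -1.02286171e+01]), 'qvel': array([-0.01634046, -0.15586972, -0.13030272, -0.10446028,  0.01607988,
        0.18279029]), 'tau': array([-4.56544312e-04, -4.40984988e+01, -1.77150464e+01,  6.35049236e-02,
        5.34048560e-02, -1.58644468e-05]), 'position': array([0.27076313, 0.56259918, 0.22168672]), 'tcp_rot': array([[-9.00986235e-01,  4.33846244e-01, -1.11391464e-03],
       [ 4.33847545e-01,  9.00984979e-01, -1.54129705e-03],
       [ 3.34934424e-04, -1.87195656e-03, -9.99998192e-01]]), 'force': array([ 0.90938113, -0.27217059, -0.08112678]), 'moment': array([-0.00610879,  0.0082563 , -0.00097708]), 'opening': 0.9999907384453661}
```

View pics/top0.png

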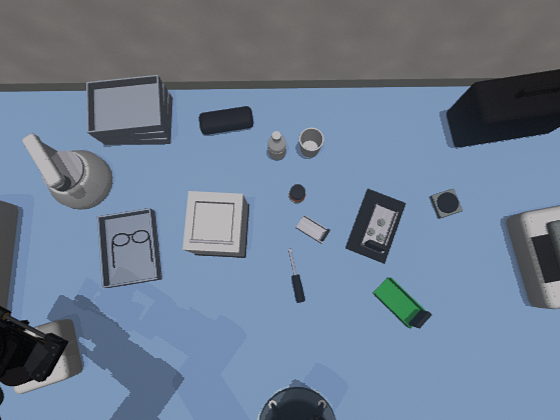

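View pics/scene0.png

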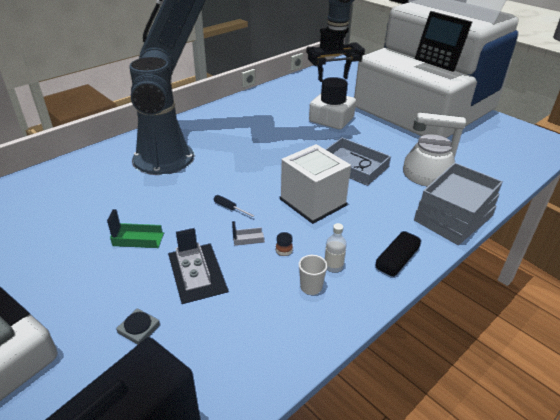

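Top view: the scoop with the blocks stands on the mat at about (378,230), its grip (black) at (376,247). The bin is at (215,222), the jar at (297,193), the screwdriver at (296,275), and the green and small silver decoy scoops are at (403,303) and (312,229).

```bash
cat > h.py <<'E'
import numpy as np, cv2
from scipy.spatial.transform import Rotation as R
from rig import bot, vision
def cam(n,st=None):
    i=vision.camera_info(n);K=i["intrinsics"]
    if n=="wrist":
        T=np.eye(4);T[:3,:3]=st["tcp_rot"];T[:3,3]=st["position"];W=T@i["mount"]
    else: W=np.linalg.inv(i["camera_from_world"])
    return K,W
def ray(px,n,z,st=None):
    K,W=cam(n,st);px=np.atleast_2d(px).astype(float)
    d=np.c_[(px[:,0]-K[0,2])/K[0,0],-(px[:,1]-K[1,2])/K[1,1],-np.ones(len(px))]@W[:3,:3].T
    return W[:3,3]+d*((z-W[2,3])/d[:,2])[:,None]
def proj(P,n,st=None):
    K,W=cam(n,st);c=np.c_[np.atleast_2d(P),np.ones(len(np.atleast_2d(P)))]@np.linalg.inv(W).T
    return np.c_[K[0,2]-K[0,0]*c[:,0]/c[:,2],K[1,2]+K[1,1]*c[:,1]/c[:,2]]
def rect(mask,n,z,st=None):
    cs=cv2.findContours(mask.astype(np.uint8),0,1)[0];c=max(cs,key=cv2.contourArea)
    P=ray(c[:,0,:],n,z,st)[:,:2]; return cv2.minAreaRect((P*1000).astype(np.float32))
E
python3 - <<'E'
from h import *
a=cv2.imread("pics/top0.png");g=cv2.cvtColor(a,6);h=cv2.cvtColor(a,cv2.COLOR_BGR2HSV)
m=np.zeros_like(g);m[180:270,335:415]=1
mm=((h[...,1]<90)|(g<60))&(m>0)
print("mat",rect(mm,"top",.004))
m[:]=0;m[180:268,175:256]=1
for t in (150,175,195): print("bin",t,rect((g>t)&(h[...,1]<60)&(m>0),"top",.15))
print(g[222,175:256]); 
for nm,p,z in (("jar",(297,193),.05),("grip",(376,246),.08),("driverend",(299,300),.0),("cleaner",(276,134),.14),("tip",(290,250),0)): print(nm,ray(p,"top",z)[0])
c=[cv2.resize(a[y:y+90,x:x+90],(540,540),interpolation=2)[:, :400 if x<200 else 540] for x,y in ((180,180),(332,182))]
cv2.imwrite("pics/c.png",cv2.resize(np.hstack(c),(799,459)))
E
```

```text
mat ((543.2997436523438, -235.81626892089844), (232.8868408203125, 265.600830078125), 87.91191101074219)
bin 150 ((533.5928344726562, 207.33624267578125), (142.2115478515625, 150.18161010742188), 86.38861846923828)
bin 175 ((533.3351440429688, 207.96566772460938), (137.4597625732422, 148.22618103027344), 86.36300659179688)Traceback (most recent call last):
  File "<stdin>", line 7, in <module>
  File "h.py", line 18, in rect
    cs=cv2.findContours(mask.astype(np.uint8),0,1)[0];c=max(cs,key=cv2.contourArea)
                                                        ~~~^^^^^^^^^^^^^^^^^^^^^^^^
ValueError: max() iterable argument is empty
```

Run:
```python
from h import *
a=cv2.imread("pics/top0.png");g=cv2.cvtColor(a,6);h=cv2.cvtColor(a,cv2.COLOR_BGR2HSV)
m=np.zeros_like(g);m[180:270,335:415]=1
q=[(340,185),(340,225),(378,225),(360,240)]
print([h[y,x] for x,y in q])
for s in (60,80,100):
  mm=(~((h[...,1]>s)&(g>75)))&(m>0);print("mat",s,rect(mm,"top",.004))
for nm,p,z in (("jar",(297,193),.05),("grip",(376,246),.087),("driverend",(299,300),.0),("cleaner",(276,134),.14),("tip",(290,250),0)): print(nm,ray(p,"top",z)[0])
c=[cv2.resize(a[y:y+90,x:x+90],(540,540),interpolation=2)[:, :540] for x,y in ((172,180),(332,182))]
cv2.imwrite("pics/c.png",cv2.resize(np.hstack(c),(800,400)))
```

```text
[array([107,  83, 185], dtype=uint8), array([106,  83, 182], dtype=uint8), array([120,  15, 118], dtype=uint8), array([105,  73,  49], dtype=uint8)]
mat 60 ((539.4776611328125, -235.69558715820312), (118.16816711425781, 188.86854553222656), 67.34680938720703)
mat 80 ((539.5687255859375, -235.58328247070312), (122.19422149658203, 190.7174835205078), 67.49372100830078)
mat 100 ((543.2997436523438, -235.81626892089844), (232.8868408203125, 265.600830078125), 87.91191101074219)
jar [ 0.62590087 -0.00952311  0.05      ]
grip [ 0.47086036 -0.21444048  0.087     ]
driverend [ 0.33037075 -0.01133473  0.        ]
cleaner [0.76615287 0.04652689 0.14      ]
tip [0.47028649 0.01176713 0.        ]
```

View pics/c.png

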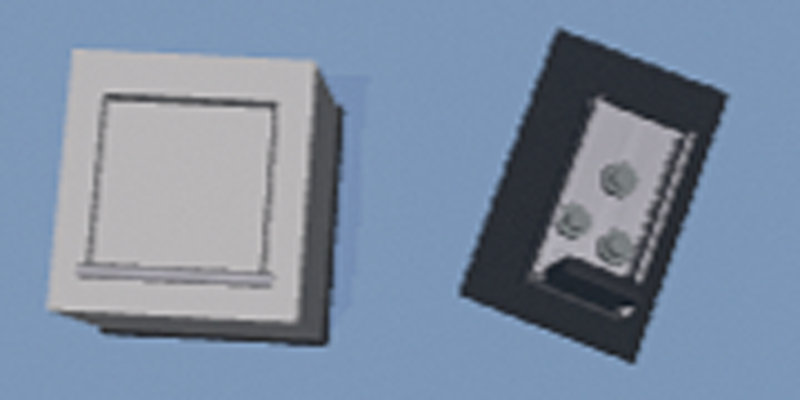

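The crop shows the bin's hinge bar on the near side. The mat centre is at (0.5395,-0.2356) with yaw -22.6°, and the bin is at (0.5335,0.2075) with yaw -3.6°. Next I move the wrist camera above the scoop.

```bash
python3 -m jog '[[[-25,-25,-20],[0,0,5],0],[[-50,-50,-30],[0,0,10],0],[[-75,-75,-30],[0,0,15],0],[[-100,-100,-30],[0,0,20],0],[[-125,-130,-30],[0,0,25],0],[[-150,-155,-30],[0,0,30],0],[[-175,-180,-30],[0,0,35],0],[[-200,-205,-30],[0,0,40],0],[[-225,-230,-30],[0,0,45],0],[[-250,-260,-30],[0,0,50],0],[[-275,-285,-30],[0,0,55],0],[[-300,-310,-30],[0,0,60],0]]'
cat >> h.py <<'E'
def rel(p,Rt):
    s=bot.read_state();R0=s["tcp_rot"]
    print("rel mm",np.round(R0.T@(np.array(p)-s["position"])*1000,1),"deg",np.round(R.from_matrix(R0.T@Rt).as_rotvec(degrees=True),1))
def down(yaw): # tool y along yaw, z down
    c,s=np.cos(np.radians(yaw)),np.sin(np.radians(yaw));y=np.array([c,s,0]);z=np.array([0,0,-1.]);return np.c_[np.cross(y,z),y,z]
E
python3 -c "
from h import *
rel([.53,-.235,.24],down(-22.6))"
```

```text
time_s: 1.1
position: [0.4066, 0.1519, 0.2524]
tcp_rot: [[-0.07, 0.998, -0.001], [0.998, 0.07, -0.0], [0.0, -0.001, -1.0]]
force: [0.7, -0.0, -0.7]
opening: 1.003
rel mm [-394.6   95.8   12.3] deg [-0.   0.  26.6]
```

```bash
python3 -m jog '[[[-35,8,1],[0,0,4],0],[[-70,16,2],[0,0,8],0],[[-105,25,4],[0,0,12],0],[[-140,33,6],[0,0,16],0],[[-175,42,8],[0,0,20],0],[[-210,50,10],[0,0,24],0],[[-245,60,12],[0,0,26.6],0],[[-285,70,12],[0,0,26.6],0],[[-325,78,12],[0,0,26.6],0],[[-360,87,12],[0,0,26.6],0],[[-385,94,12],[0,0,26.6],0],[[-395,96,12],[0,0,26.6],0]]'
python3 -m jog '[[[0,0,0],[0,0,0],0],[[0,0,0],[0,0,0],0],[[0,0,0],[0,0,0],0]]'
python3 - <<'E'
from h import *
s=bot.read_state();a=vision.capture("wrist")[:,:,::-1];cv2.imwrite("pics/w0.png",a);np.save("s0.npy",s,allow_pickle=True)
E
```

```text
time_s: 2.1
position: [0.5334, -0.2373, 0.2401]
tcp_rot: [[0.383, 0.924, 0.001], [0.924, -0.383, -0.002], [-0.001, 0.002, -1.0]]
force: [1.3, 1.0, 0.4]
opening: 0.997
time_s: 2.35
position: [0.5311, -0.2309, 0.2401]
tcp_rot: [[0.379, 0.926, -0.002], [0.926, -0.379, 0.002], [0.001, -0.003, -1.0]]
force: [-0.1, 0.8, 0.3]
opening: 0.999
```

View pics/w0.png

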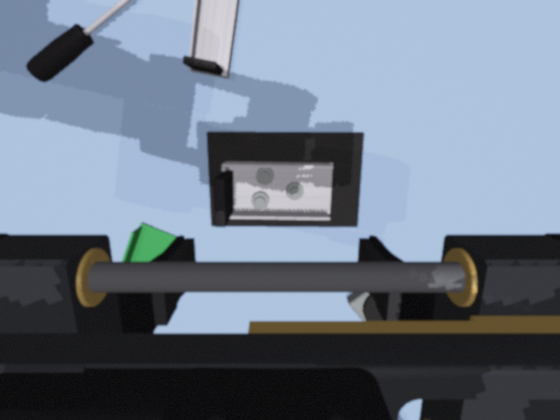

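Run:
```python
from h import *
s=np.load("s0.npy",allow_pickle=True).item();a=cv2.imread("pics/w0.png");g=cv2.cvtColor(a,6);h=cv2.cvtColor(a,cv2.COLOR_BGR2HSV)
m=np.zeros(g.shape,bool);m[125:232,200:370]=1
mm=m&~((h[...,1]>60)&(g>110));mm=cv2.morphologyEx(mm.astype(np.uint8),2,np.ones((5,5)))
print("mat",rect(mm,"wrist",.004,s))
b=(g>100)&(cv2.erode(mm,np.ones((13,13)))>0);b=cv2.morphologyEx(b.astype(np.uint8),2,np.ones((3,3)))
print("steel z7",rect(b,"wrist",.007,s),"z34",rect(b,"wrist",.034,s))
for r in range(150,226,6): print(r,np.where(b[r])[0][[0,-1]] if b[r].any() else None, g[r,208:240:2])
cv2.imwrite("pics/c1.png",cv2.resize(a[120:235,195:370],None,fx=4.5,fy=4.5,interpolation=2))
```

```text
mat ((531.4321899414062, -233.6592559814453), (125.88018035888672, 202.4805145263672), 67.78599548339844)
steel z7 ((525.8515625, -243.07614135742188), (71.2850112915039, 135.3043975830078), 67.1978988647461) z34 ((527.965576171875, -237.89895629882812), (66.41650390625, 126.06358337402344), 67.19788360595703)
150 None [53 33 33 33 31 31 33 32 32 31 31 32 30 32 32 31]
156 None [69 29 32 31 34 31 31 29 34 34 34 33 31 30 34 33]
162 None [80 31 33 33 30 33 31 49 73 90 92 90 92 91 92 89]
168 [222 332] [ 89  34  32  32  33  31  56 122 127  96 105 138 145 147 148 148]
174 [233 331] [ 98  37  30  31  30  27  20  14  15  16  16  19  64 135 148 147]
180 [233 331] [113  39  28  26  26  28  26  26  21  17  17  13  59 133 146 147]
186 [233 331] [157  63  37  29  27  28  29  29  20  18  19  18  58 139 188 205]
192 [234 331] [167  84  40  26  29  27  30  29  25  21  17  17  53 140 191 204]
198 [234 331] [178 108  43  30  27  27  26  27  24  17  17  16  51 135 185 201]
204 [234 330] [180 117  45  29  28  26  30  27  25  18  15  17  46 135 192 203]
210 [234 330] [188 133  51  36  29  30  39  36  28  20  16  13  40 102 132 130]
216 [230 328] [189 147  58  38  43  47  49  51  42  21  32 120 167 170 169 168]
222 None [192 167  67  40  42  46  47  49  43  25  41  50  50  51  49  52]
```

View pics/c1.png

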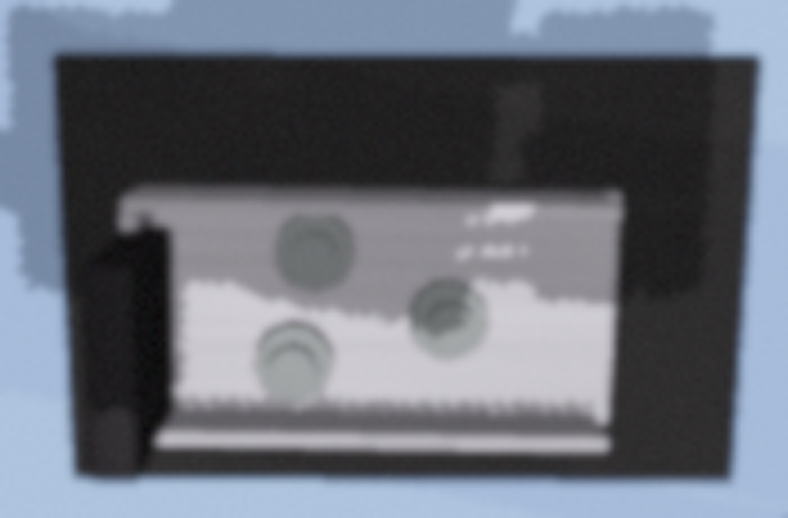

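Run:
```python
from h import *
s=np.load("s0.npy",allow_pickle=True).item()
f=lambda l:np.array(l)/4.5+[195,120]-0.4
M=ray(f([(57,57),(758,58),(728,478),(77,475)]),"wrist",.004,s)[:,:2]*1000
print(M,M.mean(0),[np.linalg.norm(M[i]-M[i-1]) for i in range(4)],np.degrees(np.arctan2(*(M[1]+M[2]-M[0]-M[3])[::-1])))
L=ray(f([(620,213),(602,420)]),"wrist",.007,s)[:,:2]*1000
d=L[0]-L[1];print("lip",L,L.mean(0),np.linalg.norm(d),np.degrees(np.arctan2(d[1],d[0]))-90)
w=ray(f([(157,440),(610,446)]),"wrist",.034,s)[:,:2]*1000;d=w[1]-w[0];print("wall",w,np.linalg.norm(d),np.degrees(np.arctan2(d[1],d[0])))
w=ray(f([(122,190),(622,192)]),"wrist",.034,s)[:,:2]*1000;d=w[1]-w[0];print("wall2",w,np.linalg.norm(d),np.degrees(np.arctan2(d[1],d[0])))
gp=ray(f([(90,262),(98,470),(145,470),(132,258)]),"wrist",.091,s)[:,:2]*1000;print("grip",gp,gp.mean(0))
th=np.radians(-22.6);c=np.array([539.5,-235.6]);print(proj(np.array([[*(c+np.array([[np.cos(th),-np.sin(th)],[np.sin(th),np.cos(th)]])@q),4] for q in [(-95,60),(95,60),(95,-60),(-95,-60)]])/1000,"wrist",s),f([(57,57),(758,58),(728,478),(77,475)]))
```

```text
[[ 475.743024   -144.52617225]
 [ 648.22933259 -215.24350739]
 [ 603.26239831 -323.23674614]
 [ 431.29363368 -252.19120953]] [ 539.63209715 -233.79940883] [np.float64(116.47964865937138), np.float64(186.4201387703997), np.float64(116.98104459177502), np.float64(186.06645124703215)] -22.36995535060553
lip [[ 600.00647252 -239.67177645]
 [ 575.65826064 -292.53304591]] [ 587.83236658 -266.10241118] 58.19922018718532 -24.73107561902019
wall [[ 464.30155603 -244.99638061]
 [ 573.8992647  -291.43719664]] 119.03111836321638 -22.96426455768955
wall2 [[ 483.06779382 -181.96114155]
 [ 599.30876268 -229.94056871]] 125.75368094221811 -22.42879482093145
grip [[ 481.65836973 -191.14064289]
 [ 463.54636123 -234.35378294]
 [ 473.26784479 -238.31533494]
 [ 490.39450922 -193.7669527 ]] [ 477.21677124 -214.39417837]
[[206.29856115 131.89904047]
 [365.05105549 132.99812181]
 [358.09381822 228.49958353]
 [210.66703103 227.4434668 ]] [[207.26666667 132.26666667]
 [363.04444444 132.48888889]
 [356.37777778 225.82222222]
 [211.71111111 225.15555556]]
```

The scoop's yaw is about -22.7°, its grip is at about (0.476,-0.214), and its blocks sit well ahead of the grip. I'll go over the grip, then down.

```bash
python3 -c "
from h import *
rel([.476,-.2144,.13],down(-22.7));rel([.476,-.2144,.05],down(-22.7))"
```

```text
rel mm [ -5.8 -57.2 110.5] deg [-0.1 -0.   0.5]
rel mm [ -5.8 -57.1 190.5] deg [-0.1 -0.   0.5]
```

```bash
python3 -m jog '[[[-2,-15,10],[0,0,0.5],0],[[-4,-30,30],[0,0,0.5],0],[[-6,-45,55],[0,0,0.5],0],[[-6,-57,80],[0,0,0.5],0],[[-6,-57,100],[0,0,0.5],0],[[-6,-57,115],[0,0,0.5],0],[[-6,-57,130],[0,0,0.5],0],[[-6,-57,145],[0,0,0.5],0],[[-6,-57,160],[0,0,0.5],0],[[-6,-57,175],[0,0,0.5],0],[[-6,-57,185],[0,0,0.5],0],[[-6,-57,190],[0,0,0.5],0]]'
python3 -m jog '[[[0,0,0],[0,0,0],0],[[0,0,0],[0,0,0],0],[[0,0,0],[0,0,0],0]]'
python3 - <<'E'
from h import *
a=vision.capture("wrist")[:,:,::-1];b=vision.capture("scene")[:,:,::-1]
cv2.imwrite("pics/g.png",np.hstack([cv2.resize(a,(400,300)),cv2.resize(b[180:330,120:320],(400,300))]))
rel([.476,-.2144,.05],down(-22.7))
E
```

```text
time_s: 3.4
position: [0.4765, -0.2153, 0.0498]
tcp_rot: [[0.386, 0.922, -0.002], [0.922, -0.386, 0.001], [0.001, -0.002, -1.0]]
force: [-0.3, 0.3, -0.2]
opening: 1.001
time_s: 3.65
position: [0.4777, -0.2171, 0.0513]
tcp_rot: [[0.387, 0.922, 0.001], [0.922, -0.387, -0.001], [-0.0, 0.001, -1.0]]
force: [-0.1, 0.5, -0.3]
opening: 1.0
rel mm [ 2.  -2.6  1.4] deg [ 0.1  0.  -0.1]
```

View pics/g.png

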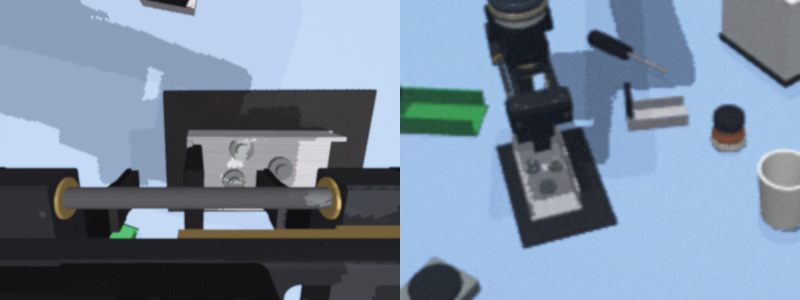

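The open fingers, at columns 120 and 255 of the left picture, straddle the grip at column 195, and the blocks are clear. Close and lift a little.

```bash
python3 -m jog '[[[0,0,0],[0,0,0],1],[[0,0,0],[0,0,0],1],[[0,0,0],[0,0,0],1],[[0,0,0],[0,0,0],1],[[0,0,0],[0,0,0],1],[[0,0,0],[0,0,0],1],[[0,0,0],[0,0,0],1],[[0,0,0],[0,0,0],1],[[0,0,0],[0,0,0],1],[[0,0,0],[0,0,0],1],[[0,0,0],[0,0,0],1],[[0,0,0],[0,0,0],1]]'
python3 -m jog '[[[0,0,-2],[0,0,0],1],[[0,0,-5],[0,0,0],1],[[0,0,-10],[0,0,0],1],[[0,0,-16],[0,0,0],1],[[0,0,-24],[0,0,0],1],[[0,0,-32],[0,0,0],1],[[0,0,-42],[0,0,0],1],[[0,0,-52],[0,0,0],1],[[0,0,-62],[0,0,0],1],[[0,0,-70],[0,0,0],1],[[0,0,-78],[0,0,0],1],[[0,0,-80],[0,0,0],1]]'
python3 -m jog '[[[0,0,0],[0,0,0],1],[[0,0,0],[0,0,0],1],[[0,0,0],[0,0,0],1]]'
python3 - <<'E'
from h import *
s=bot.read_state();a=vision.capture("wrist")[:,:,::-1];b=vision.capture("scene")[:,:,::-1]
print(s["moment"])
np.save("s1.npy",s,allow_pickle=True);cv2.imwrite("pics/w1.png",a);cv2.imwrite("pics/sc1.png",b)
cv2.imwrite("pics/g1.png",np.hstack([cv2.resize(a,(400,300)),cv2.resize(b[160:310,120:320],(400,300))]))
E
```

```text
time_s: 4.75
position: [0.4771, -0.217, 0.0505]
tcp_rot: [[0.388, 0.922, -0.0], [0.922, -0.388, 0.0], [0.0, -0.0, -1.0]]
force: [-2.2, 0.5, 0.2]
opening: 0.174
time_s: 5.75
position: [0.4779, -0.2174, 0.1322]
tcp_rot: [[0.388, 0.922, 0.002], [0.922, -0.388, -0.002], [-0.001, 0.003, -1.0]]
force: [0.7, -0.1, -1.1]
opening: 0.138
time_s: 6.0
position: [0.4768, -0.2167, 0.1301]
tcp_rot: [[0.388, 0.922, -0.001], [0.922, -0.388, 0.001], [0.0, -0.001, -1.0]]
force: [0.2, -0.7, -1.8]
opening: 0.136
[-0.0436581   0.13865026  0.00504852]
```

View pics/g1.png

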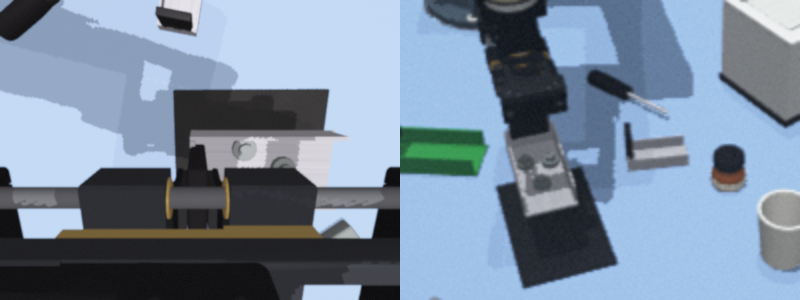

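The scoop is lifted, with the grip held at 11.8 mm opening and all three blocks aboard. Next comes the pour geometry and the carry.

```bash
cat >> h.py <<'E'
BIN=np.array([.5335,.2075,0]);BY=np.radians(-3.6);GZ=.0465;GY=-.002
def scoop(lipx,lipz,th,base=BIN,yaw=BY,laty=0):
    c,s=np.cos(th),np.sin(th);X=np.array([np.cos(yaw)*c,np.sin(yaw)*c,-s]);Y=np.array([-np.sin(yaw),np.cos(yaw),0]);Z=np.cross(X,Y)
    lip=base+np.array([np.cos(yaw),np.sin(yaw),0])*lipx+Y*laty+[0,0,lipz]
    return lip-.124*X+GY*Y+GZ*Z, np.c_[np.cross(X,-Z),X,-Z]
def onflap(d,phi,th): return scoop(-.049+d*np.cos(phi),.15-d*np.sin(phi),th)
E
python3 - <<'E'
from h import *
rel(*scoop(-.004,.215,0)); print(scoop(-.004,.215,0)[0])
E
```

```text
rel mm [ 369.1 -232.6 -131.1] deg [ -0.1  -0.  -19.2]
[0.405627   0.21354113 0.2615    ]
```

```bash
python3 -m jog '[[[0,0,-4],[0,0,0],1],[[0,0,-12],[0,0,0],1],[[0,0,-25],[0,0,0],1],[[0,0,-40],[0,0,0],1],[[0,0,-56],[0,0,0],1],[[4,-2,-72],[0,0,0],1],[[10,-6,-88],[0,0,0],1],[[20,-12,-103],[0,0,-0.5],1],[[32,-20,-115],[0,0,-1],1],[[46,-29,-124],[0,0,-2],1],[[62,-39,-129],[0,0,-3],1],[[80,-50,-131],[0,0,-4],1]]'
python3 -m jog '[[[18,-11,0],[0,0,-1],1],[[36,-22,0],[0,0,-2],1],[[54,-34,0],[0,0,-3],1],[[72,-45,0],[0,0,-4],1],[[90,-56,0],[0,0,-5],1],[[108,-67,0],[0,0,-6],1],[[126,-79,0],[0,0,-7],1],[[143,-89,0],[0,0,-8],1],[[159,-99,0],[0,0,-9],1],[[173,-108,0],[0,0,-10],1],[[185,-116,0],[0,0,-11],1],[[193,-121,0],[0,0,-12],1]]'
python3 - <<'E'
from h import *
rel(*scoop(-.004,.215,0))
E
```

```text
time_s: 7.1
position: [0.4625, -0.1238, 0.2633]
tcp_rot: [[0.322, 0.947, 0.003], [0.947, -0.322, -0.002], [-0.001, 0.003, -1.0]]
force: [0.3, 0.2, -2.2]
opening: 0.138
time_s: 8.1
position: [0.409, 0.0991, 0.2621]
tcp_rot: [[0.117, 0.993, 0.0], [0.993, -0.117, 0.0], [0.0, 0.0, -1.0]]
force: [-0.4, 0.1, -2.6]
opening: 0.135
rel mm [113.3 -16.7   0.6] deg [ 0.  -0.  -3.1]
```

```bash
python3 -m jog '[[[4,-1,0],[0,0,-0.3],1],[[12,-2,0],[0,0,-0.6],1],[[24,-4,0],[0,0,-0.9],1],[[38,-6,0],[0,0,-1.2],1],[[53,-8,0],[0,0,-1.5],1],[[68,-10,0],[0,0,-2],1],[[82,-12,0],[0,0,-2.4],1],[[94,-14,0],[0,0,-2.7],1],[[104,-15,0],[0,0,-3],1],[[110,-16,0],[0,0,-3.1],1],[[113,-17,0],[0,0,-3.1],1],[[113,-17,0],[0,0,-3.1],1]]'
python3 -m jog '[[[0,0,0],[0,0,0],1],[[0,0,0],[0,0,0],1],[[0,0,0],[0,0,0],1]]'
python3 - <<'E'
from h import *
a=vision.capture("wrist")[:,:,::-1];b=vision.capture("scene")[:,:,::-1];t=vision.capture("top")[:,:,::-1]
cv2.imwrite("pics/g2.png",np.hstack([cv2.resize(t[170:280,165:275],(300,300)),cv2.resize(b[90:230,240:380],(300,300)),cv2.resize(a,(200,150),interpolation=3)[:, :].repeat(2,0)]))
for ph,th in ((0,0),(0,.3),(.2,.35),(.35,.5),(.5,.64),(.65,.78),(.78,.9)): rel(*onflap(.045,ph,th))
E
```

```text
time_s: 9.1
position: [0.4063, 0.2123, 0.2615]
tcp_rot: [[0.064, 0.998, -0.0], [0.998, -0.064, -0.0], [-0.0, -0.0, -1.0]]
force: [0.5, -0.3, -1.9]
opening: 0.135
time_s: 9.35
position: [0.4064, 0.2116, 0.2615]
tcp_rot: [[0.066, 0.998, -0.0], [0.998, -0.066, -0.0], [-0.0, -0.0, -1.0]]
force: [-0.1, 0.9, -1.7]
opening: 0.137
rel mm [ 1.8 -0.9 65.1] deg [ 0.   0.  -0.1]
rel mm [ 1.8 18.4 30.5] deg [17.2 -0.  -0.1]
rel mm [ 1.8 21.7 34.3] deg [20.1 -0.  -0.1]
rel mm [ 1.8 33.9 26.8] deg [28.7 -0.  -0.1]
rel mm [ 1.9 45.9 21.8] deg [36.7 -0.  -0.1]
rel mm [ 1.9 58.5 18.6] deg [44.7 -0.1 -0.1]
rel mm [ 1.9 69.4 17.2] deg [51.6 -0.1 -0.1]
```

View pics/g2.png

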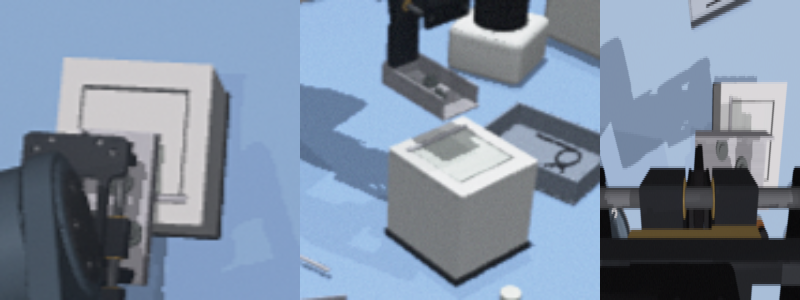

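The lip is over the hatch and laterally centred after allowing for parallax, and the blocks are aboard. Tilt to 20° (below the sliding angle) and make first contact with the flap.

```bash
python3 -m jog '[[[0,1,2],[1.5,0,0],1],[[1,3,4],[3,0,0],1],[[2,5,6],[4.5,0,0],1],[[2,7,8],[6,0,0],1],[[2,8.5,10],[7.5,0,0],1],[[2,10,11],[9,0,0],1],[[2,11.5,13],[10.5,0,0],1],[[2,13,15],[12,0,0],1],[[2,14.5,17],[13.5,0,0],1],[[2,16,18],[15,0,0],1],[[2,17.5,20],[16.5,0,0],1],[[2,18.4,20],[17.2,0,0],1]]'
python3 -c "
from h import *
rel(*onflap(.045,0,.3));rel(*onflap(.045,.2,.35))
for ph,th in ((.2,.35),(.35,.5),(.5,.64),(.65,.78),(.78,.9)): rel(*onflap(.045,ph,th))"
```

```text
time_s: 10.5
position: [0.4255, 0.2127, 0.2409]
tcp_rot: [[0.065, 0.953, -0.297], [0.998, -0.062, 0.019], [-0.0, -0.298, -0.955]]
force: [0.6, -0.6, -2.0]
opening: 0.137
rel mm [-0.4  2.4  9.5] deg [-0.1 -0.  -0.1]
rel mm [-0.4  6.6 12.2] deg [ 2.7 -0.  -0.1]
rel mm [-0.4  6.6 12.2] deg [ 2.7 -0.  -0.1]
rel mm [-0.4 16.   1.3] deg [11.3 -0.  -0.1]
rel mm [-0.4 26.  -7. ] deg [19.4 -0.1 -0.1]
rel mm [ -0.3  37.1 -13.8] deg [27.4 -0.1 -0.1]
rel mm [ -0.3  47.1 -18.4] deg [34.3 -0.1 -0.1]
```

```bash
python3 -m jog '[[[0,0.5,2],[0,0,0],1],[[0,1,4],[0,0,0],1],[[0,1.5,6],[0,0,0],1],[[0,2,8],[0,0,0],1],[[0,2.4,9.5],[0,0,0],1],[[0,3.4,10],[0.7,0,0],1],[[0,4.5,11],[1.4,0,0],1],[[0,5.5,11.6],[2,0,0],1],[[0,6.6,12.2],[2.7,0,0],1],[[0,6.6,12.2],[2.7,0,0],1]]'
python3 -c "
from h import *
print(bot.read_state()['moment'])
for ph,th in ((.2,.35),(.35,.5),(.5,.64),(.65,.78),(.78,.9)): rel(*onflap(.045,ph,th))
b=vision.capture('scene')[:,:,::-1]
cv2.imwrite('pics/g3.png',cv2.resize(b[90:230,260:400],(400,400)))"
```

```text
time_s: 11.33
position: [0.4284, 0.2127, 0.2277]
tcp_rot: [[0.065, 0.938, -0.34], [0.998, -0.061, 0.022], [0.0, -0.34, -0.94]]
force: [0.3, 0.3, -0.3]
opening: 0.137
[-0.08544857 -0.25032644  0.03216449]
rel mm [-0.5 -0.   0.5] deg [ 0.1 -0.1 -0.1]
rel mm [ -0.5   8.8 -10.8] deg [ 8.7 -0.1 -0.1]
rel mm [ -0.5  18.5 -19.6] deg [16.8 -0.1 -0.1]
rel mm [ -0.5  29.2 -26.9] deg [24.8 -0.1 -0.1]
rel mm [ -0.4  39.1 -31.9] deg [31.7 -0.1 -0.1]
```

View pics/g3.png

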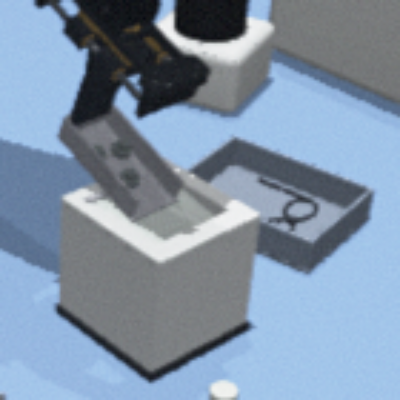

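The force has risen by about 1.6 N and the flap is visibly pushed down with the blocks still in place. Now the full tip.

```bash
python3 -m jog '[[[0,3,-3.6],[2.9,0,0],1],[[0,6,-7.2],[5.8,0,0],1],[[0,8.8,-10.8],[8.7,0,0],1],[[0,12,-13.8],[11.4,0,0],1],[[0,15.3,-16.8],[14.1,0,0],1],[[0,18.5,-19.6],[16.8,0,0],1],[[0,22,-22.2],[19.5,0,0],1],[[0,25.6,-24.6],[22.2,0,0],1],[[0,29.2,-26.9],[24.8,0,0],1],[[0,32.5,-28.6],[27.1,0,0],1],[[0,36,-30.4],[29.4,0,0],1],[[0,39.1,-31.9],[31.7,0,0],1]]'
python3 -m jog '[[[0,0,0],[0,0,0],1],[[0,0,0],[0,0,0],1],[[0,0,0],[0,0,0],1],[[0,0,0],[0,0,0],1],[[0,0,0],[0,0,0],1],[[0,0,0],[0,0,0],1],[[0,0,0],[0,0,0],1],[[0,0,0],[0,0,0],1],[[0,0,0],[0,0,0],1]]'
python3 -c "
from h import *
rel(*onflap(.045,.78,.9))
a=vision.capture('wrist')[:,:,::-1];b=vision.capture('scene')[:,:,::-1]
cv2.imwrite('pics/g4.png',np.hstack([cv2.resize(b[90:230,260:400],(400,400)),cv2.resize(a,(400,300))[:,:].repeat(1,0) if 0 else cv2.copyMakeBorder(cv2.resize(a,(400,300)),0,100,0,0,0)]))"
```

```text
time_s: 12.38
position: [0.4763, 0.2096, 0.2449]
tcp_rot: [[0.065, 0.621, -0.781], [0.998, -0.04, 0.051], [0.0, -0.783, -0.622]]
force: [1.1, -0.4, 1.6]
opening: 0.138
time_s: 13.13
position: [0.4751, 0.2096, 0.2447]
tcp_rot: [[0.065, 0.62, -0.782], [0.998, -0.04, 0.051], [0.0, -0.783, -0.622]]
force: [3.4, -0.7, -0.8]
opening: 0.136
rel mm [-0.5  0.7 -0.4] deg [-0.  -0.1 -0.1]
```

View pics/g4.png

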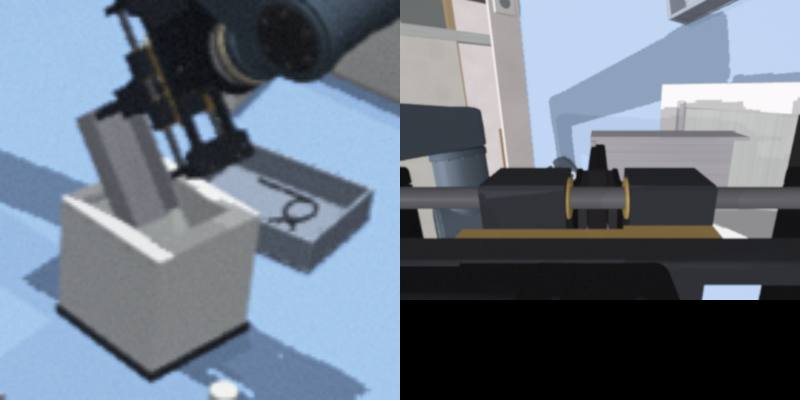

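The scoop is visibly empty. I'll press slightly further with a short hold to make sure nothing sits on the flap, then work out the retreat.

```bash
python3 -c "
from h import *
rel(*onflap(.045,.9,1.02))"
python3 -m jog '[[[0,0.2,-0.2],[0.5,0,0],1]]' >/dev/null; python3 -c "
from h import *
rel(*onflap(.045,.9,1.02))"
```

```text
rel mm [-0.4  7.5 -9.6] deg [ 6.8 -0.1 -0.1]
rel mm [-0.5  7.5 -9.3] deg [ 6.4 -0.1 -0.1]
```

```bash
python3 -m jog '[[[0,2.5,-3],[2.1,0,0],1],[[0,5,-6.2],[4.3,0,0],1],[[0,7.5,-9.3],[6.4,0,0],1],[[0,7.5,-9.3],[6.4,0,0],1],[[0,7.5,-9.3],[6.4,0,0],1],[[0,7.5,-9.3],[6.4,0,0],1],[[0,7.5,-9.3],[6.4,0,0],1],[[0,7.5,-9.3],[6.4,0,0],1],[[0,7.5,-9.3],[6.4,0,0],1],[[0,7.5,-9.3],[6.4,0,0],1]]'
python3 -m jog '[[[0,-3,-2],[0,0,0],1],[[0,-8,-5],[0,0,0],1],[[0,-15,-9],[0,0,0],1],[[0,-23,-14],[0,0,0],1],[[0,-32,-20],[0,0,0],1],[[0,-42,-26],[0,0,0],1],[[0,-52,-32],[0,0,0],1],[[0,-62,-38],[0,0,0],1],[[0,-72,-44],[0,0,0],1],[[0,-80,-49],[0,0,0],1],[[0,-84,-52],[0,0,0],1],[[0,-84,-52],[0,0,0],1]]'
python3 - <<'E'
from h import *
t=vision.capture("top")[:,:,::-1];b=vision.capture("scene")[:,:,::-1]
cv2.imwrite("pics/g5.png",np.hstack([cv2.resize(t[170:280,165:275],(400,400)),cv2.resize(b[60:230,240:410],(400,400))]))
rel([.41,.19,.29],down(-3.6))
E
```

```text
time_s: 14.15
position: [0.4874, 0.2088, 0.2445]
tcp_rot: [[0.065, 0.523, -0.85], [0.998, -0.034, 0.055], [-0.0, -0.852, -0.524]]
force: [3.1, -0.4, -1.3]
opening: 0.135
time_s: 15.15
position: [0.488, 0.2088, 0.3446]
tcp_rot: [[0.065, 0.524, -0.85], [0.998, -0.033, 0.055], [0.001, -0.851, -0.525]]
force: [-0.3, 0.0, -1.5]
opening: 0.137
rel mm [-23.7   5.3  92.7] deg [-58.5  -0.1  -0.1]
```

View pics/g5.png

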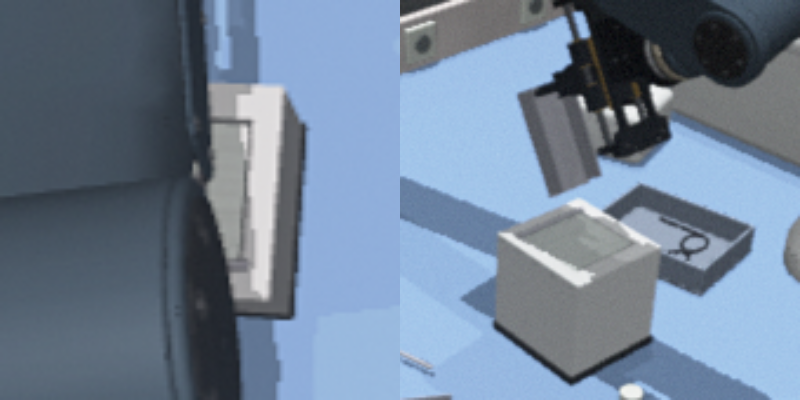

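The flap is shut, the scoop is empty, and no block is lying outside. Level the scoop and carry it back.

```bash
python3 -m jog '[[[-2,0,8],[-5,0,0],1],[[-4,1,16],[-10,0,0],1],[[-6,1,24],[-15,0,0],1],[[-8,2,33],[-20,0,0],1],[[-10,2,41],[-25,0,0],1],[[-12,3,49],[-30,0,0],1],[[-14,3,57],[-35,0,0],1],[[-16,4,65],[-40,0,0],1],[[-18,4,73],[-45,0,0],1],[[-20,5,81],[-50,0,0],1],[[-22,5,88],[-55,0,0],1],[[-24,5,93],[-58.5,0,0],1]]'
python3 -c "
from h import *
rel([.4843,-.214,.15],down(-22.5))"
```

```text
time_s: 16.25
position: [0.4065, 0.1895, 0.2895]
tcp_rot: [[0.064, 0.998, -0.001], [0.998, -0.064, -0.001], [-0.001, -0.001, -1.0]]
force: [-0.4, -0.7, -1.8]
opening: 0.133
rel mm [-397.6  103.7  139.7] deg [-0.1  0.1 18.8]
```

```bash
python3 -m jog '[[[-5,1,0],[0,0,0],1],[[-15,4,0],[0,0,0.5],1],[[-30,8,0],[0,0,1],1],[[-50,13,0],[0,0,2],1],[[-72,18,0],[0,0,3],1],[[-96,24,0],[0,0,4],1],[[-122,31,0],[0,0,5.5],1],[[-148,38,0],[0,0,7],1],[[-174,45,0],[0,0,8.5],1],[[-200,52,0],[0,0,10],1],[[-226,59,5],[0,0,11],1],[[-252,66,10],[0,0,12],1]]'
python3 -c "
from h import *
rel([.4843,-.214,.15],down(-22.5))"
```

```text
time_s: 17.25
position: [0.4606, -0.0693, 0.2802]
tcp_rot: [[0.273, 0.962, -0.0], [0.962, -0.273, 0.0], [0.0, -0.0, -1.0]]
force: [0.5, 0.8, -2.0]
opening: 0.136
rel mm [-132.7   62.4  130.2] deg [-0.  -0.   6.6]
```

```bash
python3 -m jog '[[[-22,10,3],[0,0,1],1],[[-44,20,8],[0,0,2],1],[[-64,30,16],[0,0,3],1],[[-82,39,26],[0,0,4],1],[[-98,46,38],[0,0,5],1],[[-112,53,52],[0,0,6],1],[[-123,58,68],[0,0,6.6],1],[[-130,61,85],[0,0,6.6],1],[[-133,62.4,102],[0,0,6.6],1],[[-133,62.4,116],[0,0,6.6],1],[[-133,62.4,126],[0,0,6.6],1],[[-133,62.4,130],[0,0,6.6],1]]'
python3 -m jog '[[[0,0,0],[0,0,0],1],[[0,0,0],[0,0,0],1],[[0,0,0],[0,0,0],1]]'
python3 -c "
from h import *
rel([.4843,-.214,.051],down(-22.5))"
```

```text
time_s: 18.25
position: [0.4827, -0.212, 0.1481]
tcp_rot: [[0.381, 0.924, -0.003], [0.924, -0.381, 0.002], [0.001, -0.004, -1.0]]
force: [0.2, 0.3, -2.7]
opening: 0.137
time_s: 18.5
position: [0.4839, -0.2114, 0.151]
tcp_rot: [[0.38, 0.925, 0.001], [0.925, -0.38, -0.001], [-0.0, 0.001, -1.0]]
force: [0.4, 0.5, -1.5]
opening: 0.135
rel mm [ -2.2   1.3 100.1] deg [0.1 0.  0.2]
```

```bash
python3 -m jog '[[[-1,0,5],[0,0,0],1],[[-2,1,15],[0,0,0],1],[[-2,1,28],[0,0,0],1],[[-2,1,41],[0,0,0],1],[[-2,1,54],[0,0,0],1],[[-2,1,66],[0,0,0],1],[[-2,1,76],[0,0,0],1],[[-2,1,84],[0,0,0],1],[[-2,1,90],[0,0,0],1],[[-2,1,94],[0,0,0],1],[[-2,1,97],[0,0,0],1],[[-2,1,98],[0,0,0],1]]'
python3 -m jog '[[[0,0,0.5],[0,0,0],1],[[0,0,1],[0,0,0],1],[[0,0,1.5],[0,0,0],1],[[0,0,1.5],[0,0,0],1],[[0,0,1.5],[0,0,0],1]]'
```

```text
time_s: 19.5
position: [0.4834, -0.2131, 0.0521]
tcp_rot: [[0.38, 0.925, -0.0], [0.925, -0.38, -0.0], [-0.0, 0.0, -1.0]]
force: [-0.5, -0.4, -2.2]
opening: 0.133
time_s: 19.92
position: [0.4835, -0.2132, 0.0511]
tcp_rot: [[0.38, 0.925, 0.0], [0.925, -0.38, -0.0], [-0.0, 0.001, -1.0]]
force: [-0.0, -0.1, -2.0]
opening: 0.132
```

```bash
python3 -m jog '[[[0,0,0.5],[0,0,0],1],[[0,0,1],[0,0,0],1],[[0,0,1],[0,0,0],1],[[0,0,1],[0,0,0],1]]'
python3 -m jog '[[[0,0,0],[0,0,0],0.6],[[0,0,0],[0,0,0],0.5],[[0,0,0],[0,0,0],0.3],[[0,0,0],[0,0,0],0],[[0,0,0],[0,0,0],0],[[0,0,0],[0,0,0],0],[[0,0,0],[0,0,0],0],[[0,0,0],[0,0,0],0],[[0,0,0],[0,0,0],0],[[0,0,0],[0,0,0],0],[[0,0,0],[0,0,0],0],[[0,0,0],[0,0,0],0]]'
python3 -m jog '[[[0,0,-3],[0,0,0],0],[[0,0,-10],[0,0,0],0],[[0,0,-20],[0,0,0],0],[[0,0,-35],[0,0,0],0],[[0,0,-55],[0,0,0],0],[[0,5,-75],[0,0,0],0],[[0,15,-95],[0,0,0],0],[[0,25,-115],[0,0,0],0],[[0,35,-135],[0,0,0],0],[[0,45,-155],[0,0,0],0],[[0,55,-175],[0,0,0],0],[[0,57,-190],[0,0,0],0]]'
python3 -m jog '[[[0,0,0],[0,0,0],0],[[0,0,0],[0,0,0],0],[[0,0,0],[0,0,0],0]]'
python3 - <<'E'
from h import *
s=bot.read_state();a=vision.capture("wrist")[:,:,::-1];b=vision.capture("scene")[:,:,::-1]
cv2.imwrite("pics/w9.png",a);np.save("s9.npy",s,allow_pickle=True)
cv2.imwrite("pics/g9.png",np.hstack([cv2.resize(a[110:240,190:380],(400,274)),cv2.resize(b[125:328,110:406],(400,274))]))
E
```

```text
time_s: 20.25
position: [0.4835, -0.2132, 0.051]
tcp_rot: [[0.38, 0.925, 0.001], [0.925, -0.38, -0.001], [-0.0, 0.001, -1.0]]
force: [-1.7, 0.6, 7.3]
opening: 0.136
time_s: 21.25
position: [0.4833, -0.2131, 0.0498]
tcp_rot: [[0.38, 0.925, -0.0], [0.925, -0.38, -0.0], [-0.0, -0.0, -1.0]]
force: [0.7, -0.4, 0.6]
opening: 0.949
time_s: 22.25
position: [0.538, -0.2358, 0.2432]
tcp_rot: [[0.38, 0.925, 0.005], [0.925, -0.38, -0.003], [-0.001, 0.005, -1.0]]
force: [0.8, 0.7, 0.1]
opening: 0.999
time_s: 22.5
position: [0.535, -0.234, 0.2393]
tcp_rot: [[0.38, 0.925, -0.002], [0.925, -0.38, 0.001], [0.0, -0.002, -1.0]]
force: [0.2, 1.1, -0.5]
opening: 1.004
```

View pics/g9.png

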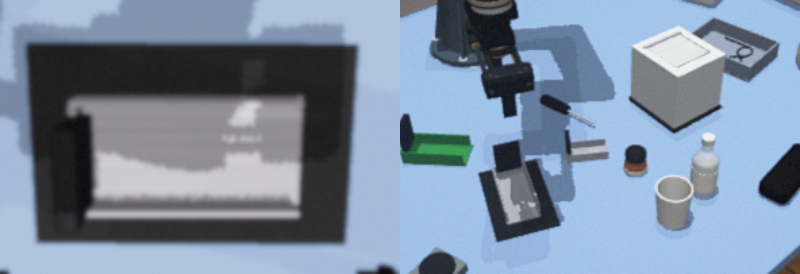

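The empty scoop stands upright, central on its mat. The flap is shut, nothing else has moved, and the gripper is clear, so I hand in.

```bash
python3 -c "
from rig import bot
print(bot.hand_in())"
```

```text
the job is handed in; nothing more can be done
None
```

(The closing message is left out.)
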